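Make up a culture kit and a slide-mounting kit

TASK

Make up two kits from the stock on the desk: the blue tray gets the petri dish, lying flat in its front bay, and the blue-capped tube with red contents, standing in one of the pockets behind; the yellow tray gets the little white coverslip box, right way up in its front bay, and the dropper bottle and the orange-capped tube, standing one in each pocket. Keep the tubes and the bottle upright all the time, let everything rest down on the tray floors, and leave the white-capped tube and the label roll standing where they are.

Things in the scene. Friction and masses are not known exactly. Their poses are not given: they have to be found in the camera images.
- blue_tray: fixed blue plastic tray, 149 (x) x 130 mm (y); origin: centre of underside, z up. Floor 3 mm thick. Front (-x, robot side): flat bay with dark liner, 85 x 122 mm inside, centre x -28, y 0 mm, outer rim 10 mm high. Behind (+x): two open pockets side by side, each 48 (x) x 59 mm (y) inside, centres x +46.5, y +31.5 and -31.5 mm; all walls round and between the pockets 28 mm high, 4 mm thick
- yellow_tray: fixed yellow plastic tray, 149 (x) x 130 mm (y); origin: centre of underside, z up. Floor 3 mm thick. Front (-x, robot side): flat bay with dark liner, 85 x 122 mm inside, centre x -28, y 0 mm, outer rim 10 mm high. Behind (+x): two open pockets side by side, each 48 (x) x 59 mm (y) inside, centres x +46.5, y +31.5 and -31.5 mm; all walls round and between the pockets 28 mm high, 4 mm thick
- tube_a: self-standing screw-cap tube, 113 mm tall, red contents, blue cap; body 28.6 mm in diameter up to 99 mm, cap 32.4 mm in diameter from there to the top; stands upright in the stock; origin at the centre of its underside, z up; about 40 g
- tube_b: self-standing screw-cap tube, 113 mm tall, pale grey-white, orange cap; body 28.6 mm in diameter up to 99 mm, cap 32.4 mm in diameter from there to the top; stands upright in the stock; origin at the centre of its underside, z up; about 40 g; goes into the yellow tray
- tube_c: self-standing screw-cap tube, 113 mm tall, beige-grey, white cap; body 28.6 mm in diameter up to 99 mm, cap 32.4 mm in diameter from there to the top; stands upright in the stock; origin at the centre of its underside, z up; about 40 g; belongs to neither kit, stays where it is
- oil_bottle: small amber glass dropper bottle with a black dropper top, 102 mm tall; round body 33 mm in diameter up to about 70 mm, neck collar 24 mm in diameter to 77 mm, rubber bulb 13 mm above; stands upright; origin at the centre of its underside, z up; about 70 g
- dish_a: round petri dish with a pale lid, 58 mm in diameter, 15 mm high, lying flat; the lid (top 4 mm) is 57.6 mm in diameter, the base below it 55.2 mm; origin at the centre of its underside, z up; about 30 g
- coverslips: small white square coverslip box with a dark blue mark on its lid, 32 x 32 mm, 16 mm high, lid fixed; its sides run along its x and y; origin at the centre of its underside, z up; about 30 g
- label_roll: roll of white paper labels lying on its flat side, 55 mm in diameter, 25 mm high, hole in the middle; origin at the centre of its underside; belongs to neither kit, stays where it is

How it is judged:
At the end, for the whole second after the job is handed in: Each item rests in the right tray, dish and coverslip box in its front bay, tubes and bottle in its pockets, one each: underside under 8 mm above the tray's, within the walls, upright within 0.15 rad, at rest, released; white-capped tube and label roll upright, within 25 mm of their start (x of tube_a in the frame of blue_tray between 0.0325 and 0.0605 m and y of tube_a in the frame of blue_tray between -0.055 and 0.055 m and z of each of tube_a, dish_a in the frame of blue_tray below 0.008 m and angle between each of tube_a, dish_a, oil_bottle, tube_b, coverslips, tube_c, label_roll's own z axis and vertical below 0.15 rad and linear speed of each of tube_a, dish_a, oil_bottle, tube_b, coverslips below 0.02 m/s and angular speed of each of tube_a, dish_a, oil_bottle, tube_b, coverslips below 0.3 rad/s and x of dish_a in the frame of blue_tray between -0.045 and -0.011 m and y of dish_a in the frame of blue_tray between -0.036 and 0.036 m and x of oil_bottle in the frame of yellow_tray between 0.0325 and 0.0605 m and y of oil_bottle in the frame of yellow_tray between -0.055 and 0.055 m and z of each of oil_bottle, tube_b, coverslips in the frame of yellow_tray below 0.008 m and x of tube_b in the frame of yellow_tray between 0.0325 and 0.0605 m and y of tube_b in the frame of yellow_tray between -0.055 and 0.055 m and x of coverslips in the frame of yellow_tray between -0.058 and 0.002 m and y of coverslips in the frame of yellow_tray between -0.048 and 0.048 m and distance of each of tube_c, label_roll from where it was at the start of the episode below 0.025 m and horizontal distance between oil_bottle and tube_b above 0.034 m); the robot touches nothing.
It fails at once if a tube or the dropper bottle is tipped over (angle between any of tube_a, tube_b, tube_c, oil_bottle's own z axis and vertical above 0.7 rad).
It fails at once if the white-capped tube is moved from its place in the stock (distance of tube_c from where it was at the start of the episode above 0.03 m).
It fails at once if the label roll is moved from its place in the stock (distance of label_roll from where it was at the start of the episode above 0.03 m).
It also fails if it takes over 120 s, if anything falls off the work surface, if the arm or the gripper's body presses on something with over 40 N, if the wrist force passes 120 N, or if a joint passes its speed limit or range.

ROBOT

A 7-joint arm with a two-finger parallel gripper is mounted at the origin on a cart in front of the work surface, level with it; the furniture and walls round the work are solid. World frame = base frame: x ahead of the robot, y to its left, z up, the work surface at z = 0. Lengths are in m, angles in rad, forces in N, time in s.
With the tool pointing down it reaches from about 0.425 to 0.95 m from the base axis. Payload 4.7 kg.
Tool frame: the origin (TCP) lies on the centre line of the jaws, within the pads' length; the fingertips stand robot.nose_length ahead of it and the grasp point (between the pads) lies 8 mm behind it (robot.nose_length is the distance from the TCP to the fingertips, in m); z points along the fingers, y is the line along which they close (so a half turn about z gives the same grasp; the last joint's range is limited). The gripper opens to 85 mm and grips with 20 to 120 N. Pads are 22 mm wide; open, the fingers measure 114 mm over their backs; the gripper's body (76 mm by 85 mm) begins 54 mm behind the grasp point. The pads swing forward as they close: fully open they stand 13 mm farther back than shut.
Start: joints at [-1.175, 0.469, -0.049, 1.532, 0.024, 1.141, -0.082], TCP at [0.278, 0.615, 0.242] pointing down, gripper open.
Joint ranges: [-2.59, 2.59], [-0.33, 1.99], [-1.39, 1.29], [0.1, 2.45], [-1.04, 4.18], [0.21, 1.99], [-2.66, 2.66]. Speed limits (rad/s): [2.57, 2.57, 3.14, 3.14, 3.14, 3.14, 3.14].

INTERFACE

Orientations are given as [roll, pitch, yaw] about the fixed x, y, z axes, in that order (R = Rz(yaw) Ry(pitch) Rx(roll)).
In Python, from plant import robot gives the robot as it stands. Calls block until the motion is done:
- robot.goto(position, orientation): joint-space move of the TCP to a pose.
- robot.move_straight(position, vel=0.15, attitude=None, contact_N=None): straight line of the TCP; attitude=None keeps the orientation; vel is the mean speed in m/s. With contact_N (N) it stops when the force on the tool has changed by that much, and returns True; else False.
- robot.move_joints(angles): joint-space move.
- robot.grip(opening, strength=None): opening from 0.0 (shut) to 1.0 (fully open); strength is the grip in N (None keeps the last); returns when the fingers have stopped.
- robot.sleep(seconds).
- robot.inverse_kinematics(position, orientation): joint angles nearest the present ones, or None.
- robot.sense(): the state.
- robot.grab_frame(name): name is "side" or "top" or "wrist"; returns a dict with "image" (480x640x3 uint8, red, green, blue), "range_z" (480x640 float32, m along the optical axis (not along the pixel's ray), 0 where there is no reading), "fx", "fy", "cx", "cy" (pixels), "R" (3x3) and "t" (3): a world point X has camera coordinates R X + t. Camera axes: x right, y down, z forward; pixel columns grow to the right and rows downward; lengths in m; the calibration is good to about 2 mm. The wrist camera is an equidistant fisheye: a pixel r from the principal point sees the ray r / f radians off the axis. A picture is of the moment at which its call begins.
A pose or a line that the arm cannot do raises robot.IKError and nothing moves.
- robot.close_job(): hands the job in; it is judged then, once.
The state is a dict: "t": time; "joint_pos": joint angles; "joint_velocities": joint speeds; "effort": joint torques, N m; "tcp_pos": TCP position; "tcp_rot": TCP orientation; "wrist_force": force on the tool from outside, world axes, zero at the start; "torque": the same for the moment, N m; "opening": opening from 0.0 (shut) to 1.0 (fully open); "gripper_force": force on a finger pad.
Only numpy, scipy, OpenCV 4.12 (cv2) and the standard library are available. Lean on these libraries where they do the work, as an engineer would, in place of code of your own. Each camera call takes 0.05 s, during which the arm holds its last target. There are 200 camera calls.

## Working session

There is one attempt and no reset: what is moved stays moved. The work goes in short steps, each a Python script; the robot and the scene stay as the last script left them, time stands still between calls to the robot, and variables do not carry over. Pictures are saved under pics/ and viewed, at most 14 in all, crops included, and the job is handed in when it is done.

```bash
mkdir -p pics; ls
python3 - <<'E'
from plant import robot
import cv2,numpy as np
s=robot.sense();print(s['t'],s['tcp_pos'],s['tcp_rot'],s['opening'],robot.nose_length)
for n in("top","side"):
    f=robot.grab_frame(n);cv2.imwrite(f"pics/{n}0.png",f["image"][:,:,::-1])
    np.savez(f"{n}0.npz",**f)
    print(n,f["fx"],f["cx"],f["cy"],f["R"].round(3).tolist(),f["t"].round(3), (-f["R"].T@f["t"]).round(3))
E
```

```text
pics
0.0 [0.27794133 0.61447169 0.24124194] [-3.13958706e+00  1.12994702e-04  2.71687982e+00] 0.9969405788473614 0.011
top 536.7268794197767 318.22396844162523 237.91626204916585 [[0.021, -1.0, 0.002], [-0.982, -0.021, -0.187], [0.187, 0.002, -0.982]] [-0.02   0.529  0.951] [ 0.342 -0.011  1.033]
side 555.1600874672191 314.83761049421946 241.65522166056576 [[-1.0, -0.013, -0.008], [-0.002, 0.594, -0.804], [0.016, -0.804, -0.594]] [0.544 0.039 1.185] [0.525 0.937 0.74 ]
```

View pics/top0.png

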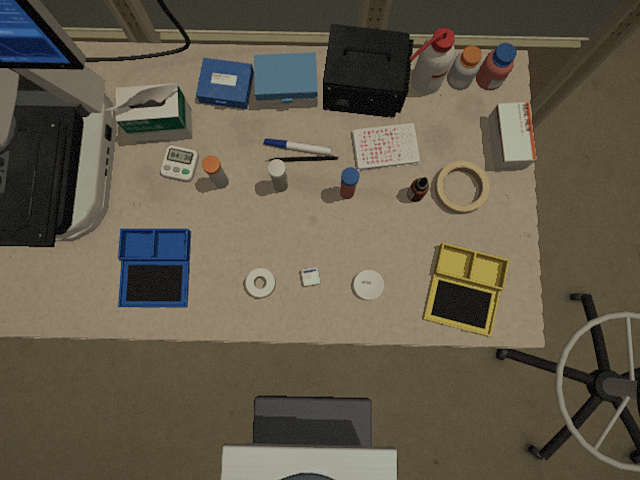

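View pics/side0.png

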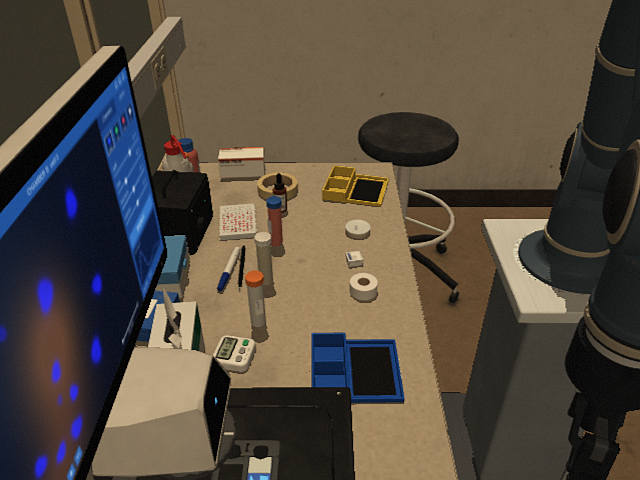

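The top view shows the caps at: tube_b orange (211,164), tube_c white (277,168), tube_a blue (349,177), bottle (420,185). The low items are the label roll (260,283), box (310,276) and dish (368,285). The trays are blue (154,267) and yellow (467,289), the yellow one turned. The side view agrees, and the arm stands clear at the right.

```bash
cat > loc.py <<'E'
import cv2,numpy as np
def load(n): return dict(np.load(n))
def rays(f,uv,z):
    "pixels (N,2) -> world points on plane z"
    uv=np.atleast_2d(uv).astype(float)
    d=np.c_[(uv[:,0]-f["cx"])/f["fx"],(uv[:,1]-f["cy"])/f["fy"],np.ones(len(uv))]@f["R"]
    c=-f["R"].T@f["t"]
    return c+d*((z-c[2])/d[:,2])[:,None]
def cloud(f):
    v,u=np.indices(f["range_z"].shape);Z=f["range_z"]
    P=np.stack([(u-f["cx"])/f["fx"]*Z,(v-f["cy"])/f["fy"]*Z,Z],-1)
    return (P-f["t"])@f["R"]
def blob(mask):
    "largest contour: pixel centroid, contour"
    c=max(cv2.findContours(mask.astype(np.uint8),cv2.RETR_EXTERNAL,cv2.CHAIN_APPROX_NONE)[0],key=cv2.contourArea)
    m=cv2.moments(c);return np.array([m["m10"]/m["m00"],m["m01"]/m["m00"]]),c
def win(img,u0,u1,v0,v1):
    m=np.zeros(img.shape[:2],bool);m[v0:v1,u0:u1]=1;return m
E
python3 - <<'E'
from loc import *
f=load("top0.npz");im=f["image"];P=cloud(f)
H,S,V=[x.astype(int) for x in cv2.split(cv2.cvtColor(im,cv2.COLOR_RGB2HSV))]
def rep(n,w,hmin,hmax,zt):
    m=win(im,*w)&(P[...,2]>hmin)&(P[...,2]<hmax)&(f["range_z"]>0)
    uv,c=blob(m);w_=rays(f,c[:,0,:],zt)[:,:2]
    (cc,r)=cv2.minEnclosingCircle(w_.astype(np.float32))
    print(n,"px",uv.round(1),"xy",rays(f,uv,zt)[0].round(4),"circ",np.round(cc,4),round(r,4),"depth med",np.median(P[m],0).round(4))
rep("tube_b",(195,232,150,192),.105,.13,.113)
rep("tube_c",(262,292,152,195),.105,.13,.113)
rep("tube_a",(335,362,162,202),.105,.13,.113)
rep("bulb",(405,432,172,205),.085,.12,.102)
rep("bottle body",(405,432,172,205),.055,.08,.07)
rep("dish",(345,392,262,308),.008,.03,.015)
rep("roll",(240,280,262,305),.015,.04,.025)
rep("box",(296,325,260,292),.008,.03,.016)
rep("tape",(432,492,158,216),.008,.06,.02)
m=win(im,296,325,260,292)&(P[...,2]>.008)
_,c=blob(m);print("box rect",cv2.minAreaRect((rays(f,c[:,0],.016)[:,:2]*1000).astype(np.float32)))
for n,w,col in (("blue",(112,195,222,312),(H>100)&(H<130)&(S>120)),("yellow",(418,515,236,340),(H>18)&(H<35)&(S>110))):
    m=win(im,*w)&col
    hi=m&(P[...,2]>.021)&(P[...,2]<.035)
    _,c=blob(hi);r=cv2.minAreaRect((rays(f,c[:,0],.028)[:,:2]*1000).astype(np.float32));print(n,"pockets",r,hi.sum())
    _,c=blob(m);r=cv2.minAreaRect((rays(f,c[:,0],.01)[:,:2]*1000).astype(np.float32));print(n,"all",r)
    d=win(im,w[0]+4,w[1]-4,w[2]+4,w[3]-4)&(V<45)
    _,c=blob(d);r=cv2.minAreaRect((rays(f,c[:,0],.003)[:,:2]*1000).astype(np.float32));print(n,"liner",r)
# tall obstacles in left area
q=P[(f["range_z"]>0)&(P[...,2]>.03)&(P[...,1]>.15)&(P[...,0]>.3)&(P[...,0]<1)]
for y in np.arange(.15,.6,.05):
    k=q[(q[:,1]>=y)&(q[:,1]<y+.05)]
    for x in np.arange(.4,1,.1):
        kk=k[(k[:,0]>=x)&(k[:,0]<x+.1)]
        if len(kk)>20: print("obst y%.2f x%.2f zmax %.3f"%(y,x,kk[:,2].max()),end="; ")
E
```

```text
tube_b px [210.9 163.7] xy [0.6481 0.1855 0.113 ] circ [0.6478 0.1856] 0.0177 depth med [0.648  0.1854 0.1137]
tube_c px [276.5 167.6] xy [0.6433 0.0678 0.113 ] circ [0.6431 0.0678] 0.0174 depth med [0.6431 0.0679 0.1136]
tube_a px [350.1 175.4] xy [ 0.6316 -0.064   0.113 ] circ [ 0.6315 -0.0639] 0.0168 depth med [ 0.6316 -0.0639  0.1138]
bulb px [423.6 180.4] xy [ 0.6284 -0.1972  0.102 ] circ [ 0.6283 -0.197 ] 0.0082 depth med [ 0.6299 -0.1984  0.0976]
bottle body px [419.2 187.2] xy [ 0.6251 -0.1953  0.07  ] circ [ 0.628  -0.1964] 0.0171 depth med [ 0.6246 -0.1943  0.0639]
dish px [368.5 283.8] xy [ 0.4488 -0.1066  0.015 ] circ [ 0.4489 -0.1066] 0.0289 depth med [ 0.4487 -0.1066  0.015 ]
roll px [260.3 281.9] xy [0.4471 0.098  0.025 ] circ [0.4469 0.0981] 0.028 depth med [0.447  0.0974 0.0254]
box px [310.4 276. ] xy [0.4614 0.004  0.016 ] circ [0.4614 0.0038] 0.0213 depth med [0.4612 0.0045 0.017 ]
tape px [462.1 186.2] xy [ 0.6436 -0.2889  0.02  ] circ [ 0.6443 -0.288 ] 0.0545 depth med [ 0.6435 -0.2892  0.0245]
box rect ((461.394775390625, 3.882772445678711), (32.34784698486328,
[... 867 characters left out ...]
113; obst y0.25 x0.70 zmax 0.144; obst y0.25 x0.80 zmax 0.244; obst y0.25 x0.90 zmax 0.155; obst y0.30 x0.70 zmax 0.452; obst y0.30 x0.90 zmax 0.143; obst y0.35 x0.70 zmax 0.454; obst y0.35 x0.90 zmax 0.140; obst y0.40 x0.40 zmax 0.138; obst y0.40 x0.50 zmax 0.144; obst y0.40 x0.60 zmax 0.144; obst y0.40 x0.70 zmax 0.413; obst y0.40 x0.80 zmax 0.158; obst y0.40 x0.90 zmax 0.104; obst y0.45 x0.40 zmax 0.143; obst y0.45 x0.50 zmax 0.146; obst y0.45 x0.60 zmax 0.245; obst y0.45 x0.70 zmax 0.324; obst y0.45 x0.90 zmax 0.103; obst y0.50 x0.40 zmax 0.143; obst y0.50 x0.50 zmax 0.145; obst y0.50 x0.60 zmax 0.217; obst y0.50 x0.70 zmax 0.198; obst y0.50 x0.90 zmax 0.102; obst y0.55 x0.70 zmax 0.108;
```

```bash
cat > act.py <<'E'
from plant import robot
import numpy as np
TRAY={"blue":(np.array([.4684,.3025]),np.radians(1.2)),"yellow":(np.array([.4406,-.2900]),np.radians(-13.7))}
def spot(tray,x,y):
    o,a=TRAY[tray];c,s=np.cos(a),np.sin(a);return o+[c*x-s*y,s*x+c*y]
def att(p,z,line):
    "tool down, jaws closing along world angle `line`, branch nearest joint-7 centre"
    best=None
    for k in (-1,0,1):
        y=line+np.pi/2+k*np.pi
        q=robot.inverse_kinematics([*p,z],[np.pi,0,y])
        if q is not None and (best is None or abs(q[6])<best[0]): best=(abs(q[6]),[np.pi,0,y])
    return best[1]
def say(n):
    s=robot.sense();print(n,"t%.1f"%s["t"],"tcp",s["tcp_pos"].round(4),"open %.3f"%s["opening"],"gf",np.round(s["gripper_force"],1),"F",np.round(s["wrist_force"],1),"q7 %.2f"%s["joint_pos"][6])
def pick(p,line,z,up,opening,N):
    robot.goto([*p,up],att(p,up,line));robot.grip(opening)
    hit=robot.move_straight([*p,z],vel=.15,contact_N=8);say("down hit=%s"%hit)
    if hit: robot.move_straight(robot.sense()["tcp_pos"]+[0,0,.003],vel=.05)
    robot.grip(0,N);say("gripped")
    z=robot.sense()["tcp_pos"][2];robot.move_straight([*p,up],vel=.2);say("lifted");return z
def place(p,line,z,up,opening,out=None):
    "z: TCP height at which the item should rest on the floor"
    a=att(p,up,line)
    try: robot.move_straight([*p,up],vel=.25,attitude=a)
    except robot.IKError: print("goto instead");robot.goto([*p,up],a)
    robot.move_straight([*p,z+.012],vel=.15)
    hit=robot.move_straight([*p,z-.003],vel=.03,contact_N=4);say("placed hit=%s"%hit)
    robot.grip(opening);robot.move_straight([*p,out or up],vel=.2);say("out")
E
python3 - <<'E'
from act import *
robot.goto([.25,.42,.30],[np.pi,0,2.717])
p=spot("yellow",.0465,-.0315);L=TRAY["yellow"][1]
b=np.array([.628,-.1965])
z=pick(b,L,.047,.20,.9,30)
place(p,L,z+.003,.20,.75)
import cv2
f=robot.grab_frame("top");cv2.imwrite("pics/top1.png",f["image"][:,:,::-1])
E
```

```text
down hit=False t4.9 tcp [ 0.6287 -0.1969  0.048 ] open 0.899 gf 0.0 F [-0.1  0.9 -0.2] q7 0.48
gripped t5.4 tcp [ 0.6286 -0.1967  0.0477] open 0.366 gf 29.4 F [1.4 0.8 3.3] q7 0.48
lifted t6.3 tcp [ 0.6272 -0.1958  0.1985] open 0.374 gf 29.5 F [ 0.6  1.1 -1.1] q7 0.37
placed hit=True t8.8 tcp [ 0.4789 -0.3318  0.0504] open 0.369 gf 29.3 F [-0.1  0.4  3.5] q7 0.81
out t10.1 tcp [ 0.4778 -0.3308  0.1989] open 0.749 gf 0.0 F [-0.2  0.9 -0.4] q7 0.66
```

View pics/top1.png

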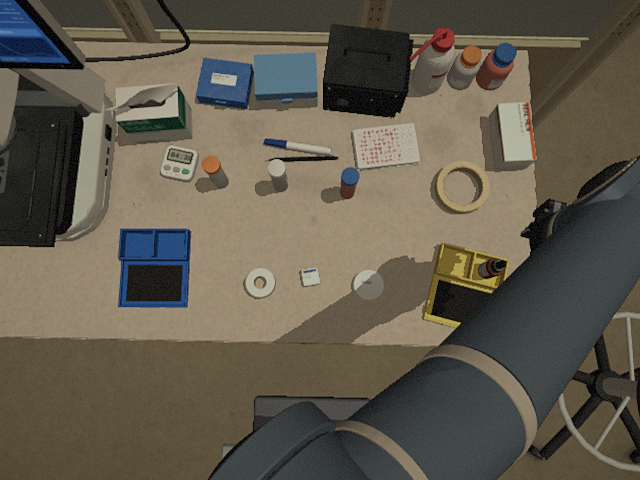

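The bottle stands in the yellow tray's right pocket at about (490,265), and everything else is in place. Next are tube_b and the box.

```bash
python3 - <<'E'
s=open("act.py").read()
s=s.replace("    hit=robot.move_straight([*p,z],vel=.15,contact_N=8)","    robot.move_straight([*p,z+.025],vel=.2)\n    hit=robot.move_straight([*p,z],vel=.04,contact_N=5)").replace("[0,0,.003]","[0,0,.005]")
open("act.py","w").write(s)
E
python3 - <<'E'
from act import *
L=TRAY["yellow"][1]
z=pick(np.array([.648,.1855]),L,.070,.24,.8,25)
place(spot("yellow",.0465,.0315),L,z+.003,.24,.7)
z=pick(np.array([.4614,.0040]),np.radians(100.9),.004,.12,.5,30)
import cv2
f=robot.grab_frame("side");cv2.imwrite("pics/side2.png",cv2.resize(f["image"][130:330,230:470,::-1],None,fx=2.5,fy=2.5))
E
```

```text
down hit=False t14.0 tcp [0.6481 0.1854 0.07  ] open 0.805 gf 0.0 F [ 0.9 -0.3  1. ] q7 -0.11
gripped t14.4 tcp [0.6481 0.1855 0.0703] open 0.332 gf 22.9 F [ 0.5 -0.3  0.7] q7 -0.11
lifted t15.4 tcp [0.6471 0.1856 0.2385] open 0.331 gf 23.0 F [ 0.1  0.  -1.5] q7 -0.22
placed hit=True t19.1 tcp [ 0.4935 -0.2704  0.0729] open 0.331 gf 22.7 F [ 0.4 -0.5  3.3] q7 0.71
out t20.5 tcp [ 0.4926 -0.2698  0.2389] open 0.705 gf 0.0 F [ 0.2 -1.2  0.1] q7 0.53
down hit=True t23.2 tcp [0.4616 0.0043 0.0092] open 0.500 gf 4.7 F [-2.1  0.6  8.5] q7 -0.63
gripped t23.7 tcp [0.4616 0.0044 0.0141] open 0.364 gf 30.0 F [-1.3 -0.9  2.2] q7 -0.64
lifted t24.4 tcp [0.4607 0.0045 0.1193] open 0.367 gf 29.7 F [-0.   0.  -0.8] q7 -0.84
```

View pics/side2.png

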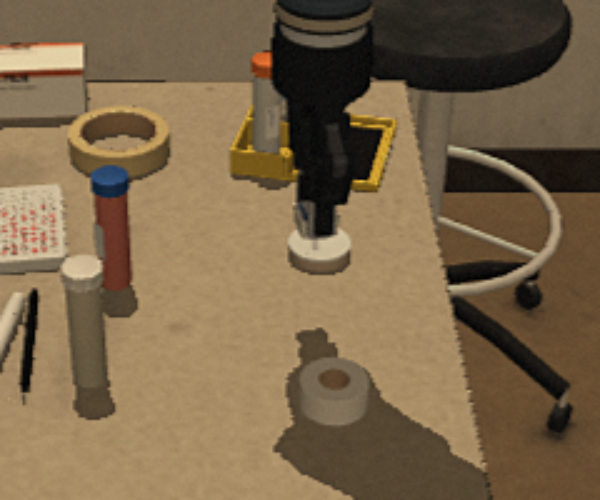

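The box is held in the jaws, and tube_b stands in the yellow tray behind. Next: place the box, then pick and place tube_a, then pick the dish.

Run:
```python
from act import *
L=TRAY["yellow"][1]
place(spot("yellow",-.033,0),L+np.pi/2,.0141+.003,.20,.55)
L=TRAY["blue"][1]
z=pick(np.array([.6316,-.064]),L,.070,.24,.8,25)
place(spot("blue",.0465,-.0315),L,z+.003,.24,.7)
z=pick(np.array([.4488,-.1066]),np.pi/2,-.002,.12,.85,30)
import cv2
f=robot.grab_frame("top");cv2.imwrite("pics/top3.png",f["image"][:,:,::-1])
f=robot.grab_frame("side");cv2.imwrite("pics/side3.png",f["image"][:,:,::-1])
```

```text
placed hit=True t27.5 tcp [ 0.4088 -0.2822  0.0169] open 0.369 gf 30.3 F [ 0.4 -0.2  1.3] q7 -0.47
out t28.9 tcp [ 0.408  -0.2815  0.1991] open 0.551 gf 0.0 F [ 0.1 -0.6 -0.4] q7 -0.77
down hit=False t32.1 tcp [ 0.6317 -0.0641  0.07  ] open 0.797 gf 0.0 F [0.2 0.7 0.3] q7 0.50
gripped t32.5 tcp [ 0.6319 -0.064   0.0703] open 0.333 gf 24.5 F [ 0.2 -1.1  1.3] q7 0.50
lifted t33.5 tcp [ 0.6307 -0.0636  0.2387] open 0.333 gf 24.5 F [-0.4 -0.  -0.3] q7 0.38
placed hit=True t36.7 tcp [0.5157 0.2722 0.0729] open 0.330 gf 24.3 F [-1.   0.3  3.5] q7 -0.12
out t38.1 tcp [0.5147 0.2718 0.2389] open 0.700 gf 0.0 F [ 0.1 -0.7  0.1] q7 -0.26
down hit=True t41.0 tcp [ 0.449  -0.1064  0.0026] open 0.853 gf 3.6 F [-1.   1.7  7.5] q7 -0.58
gripped t41.6 tcp [ 0.4489 -0.1063  0.0077] open 0.654 gf 30.4 F [-2.2  0.9  6.4] q7 -0.59
lifted t42.3 tcp [ 0.4482 -0.1059  0.1192] open 0.648 gf 31.8 F [ 0.1  0.7 -0.6] q7 -0.81
```

View pics/side3.png

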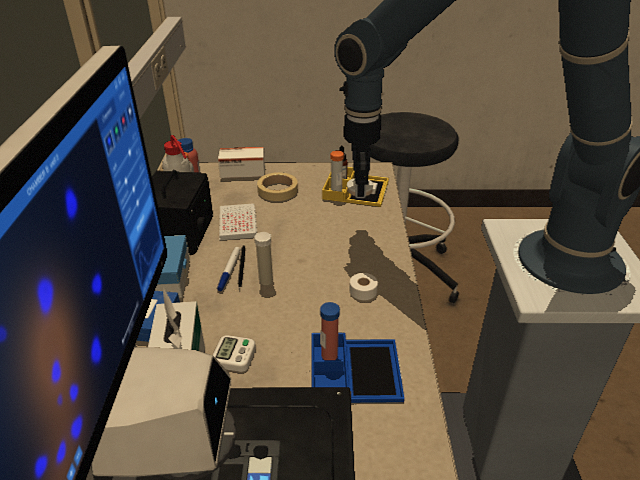

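The side view shows the dish held near (360,185), tube_a standing in the blue tray's pocket at (330,330), and tube_c and the label roll undisturbed. Next: place the dish.

Run:
```python
from act import *
import cv2
L=TRAY["blue"][1]
place(spot("blue",-.028,0),L+np.pi/2,.0077+.003,.20,.8)
robot.goto([.45,-.05,.35],att([.45,-.05],.35,np.pi/2))
f0=robot.grab_frame("side");cv2.imwrite("pics/side4.png",f0["image"][:,:,::-1])
robot.goto([.25,.42,.30],[np.pi,0,2.717])
f=robot.grab_frame("top");np.savez("top4.npz",**f);cv2.imwrite("pics/top4.png",f["image"][:,:,::-1]);say("end")
from loc import *
P=cloud(f);im=f["image"]
def loc(t):
    o,a=TRAY[t];q=P[...,:2]-o;c,s=np.cos(a),np.sin(a)
    return np.dstack([c*q[...,0]+s*q[...,1],-s*q[...,0]+c*q[...,1],P[...,2]])
def show(n,t,x0,x1,y0,y1,h0,h1):
    Q=loc(t);m=(Q[...,0]>x0)&(Q[...,0]<x1)&(Q[...,1]>y0)&(Q[...,1]<y1)&(Q[...,2]>h0)&(Q[...,2]<h1)
    if m.sum()>5:
        k=Q[m];print(n,m.sum(),"mid",((k.min(0)+k.max(0))/2).round(4)[:2],"ztop",np.median(k[:,2]).round(4))
    else: print(n,"none")
show("tube_a","blue",.02,.075,-.06,.0,.09,.14)
show("dish","blue",-.065,.012,-.058,.058,.013,.03)
show("tube_b","yellow",.02,.075,0,.065,.10,.14)
show("bulb","yellow",.02,.075,-.065,0,.085,.12)
show("box","yellow",-.065,.012,-.058,.058,.013,.03)
for n,w,z in(("tube_c",(262,292,152,195),(.105,.13,.113)),("roll",(240,280,262,305),(.015,.04,.025))):
    m=win(im,*w)&(P[...,2]>z[0])&(P[...,2]<z[1]);print(n,rays(f,blob(m)[0],z[2])[0].round(4))
```

```text
goto instead
placed hit=True t45.7 tcp [0.4406 0.302  0.0108] open 0.654 gf 32.1 F [-0.6  0.3  3.7] q7 0.61
out t47.1 tcp [0.4397 0.3013 0.1989] open 0.797 gf 0.0 F [ 0.1 -0.1 -1. ] q7 0.76
end t51.0 tcp [0.251  0.4194 0.3001] open 0.802 gf 0.0 F [-0.1  0.6  0.7] q7 0.00
tube_a 327 mid [ 0.0473 -0.032 ] ztop 0.116
dish 733 mid [-0.0267 -0.0016] ztop 0.0178
tube_b 299 mid [0.0471 0.033 ] ztop 0.1168
bulb 62 mid [ 0.0497 -0.0325] ztop 0.1007
box 297 mid [-0.0324 -0.0006] ztop 0.0202
tube_c [0.6435 0.0679 0.113 ]
roll [0.447  0.0981 0.025 ]
```

View pics/top4.png

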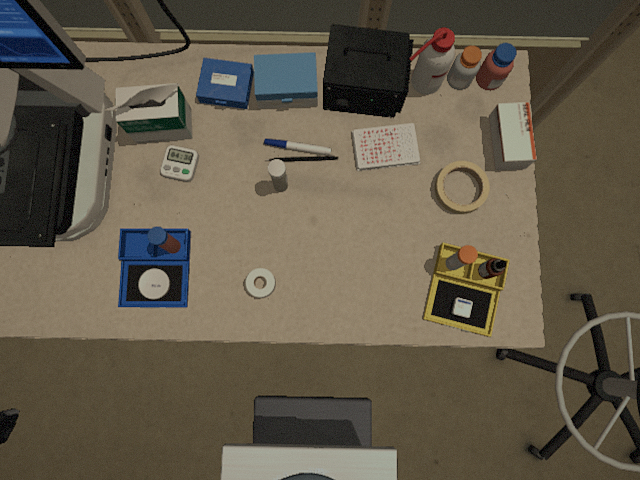

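View pics/side4.png

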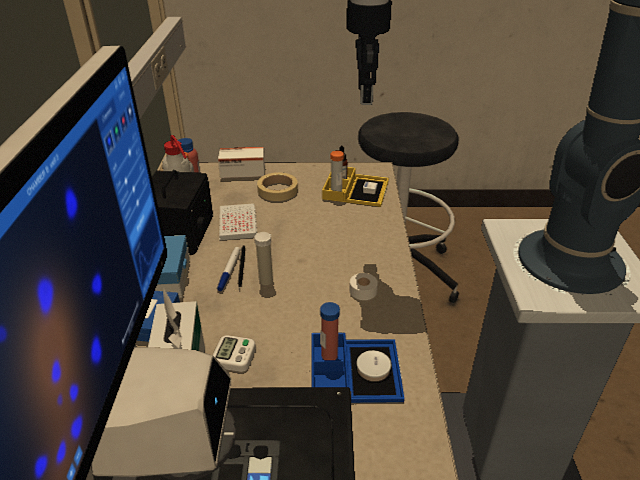

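Both views show the kits complete. In the top view the dish is at (154,284), tube_a at (160,238), tube_b at (465,257), the bottle at (492,268) and the box at (462,307). Heights match the tray floors, and tube_c and the roll have not moved.

```bash
python3 -c "
from plant import robot
print(robot.close_job())"
```

```text
the job is handed in; nothing more can be done
None
```

Both kits are made up and the job is handed in at about 51 s; in the last images every item sat upright on its tray floor within limits, and the white-capped tube and label roll had not moved (the hand-in returned no verdict).

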